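# Close up the UV curing box and start it

## Robot

A 7-joint arm with a two-finger parallel gripper is mounted at the origin on the work surface. World frame = base frame: x ahead of the robot, y to its left, z up, the work surface at z = 0. Lengths are in m, angles in rad, forces in N, time in s.
With the tool pointing down it reaches from about 0.4 to 0.9 m from the base axis. Payload 5.6 kg.
Tool frame: the origin (TCP) lies between the finger pads; the fingertips stand ahead of it and the grasp point (between the pads) lies 6 mm ahead of it (manip.tip_extent is the z of the fingertips in the tool frame, in m); z points along the fingers, y is the direction in which the jaws open and shut (so a half turn about z gives the same grasp; the last joint's range is limited). The gripper opens to 92 mm and grips with 3 to 60 N. Pads are 20 mm wide; open, the fingers measure 128 mm over their backs; the gripper's body (75 mm by 189 mm) begins 69 mm behind the grasp point.
Start: joints at [-1.354, 0.468, -0.012, 1.603, 0.006, 1.071, -0.056], TCP at [0.167, 0.628, 0.24] pointing down, gripper open.
Joint ranges: [-2.53, 2.53], [-0.31, 2.02], [-1.57, 1.55], [0.28, 2.44], [-1.29, 4.43], [0.15, 1.84], [-2.92, 2.92]. Speed limits (rad/s): [2.57, 2.57, 3.14, 3.14, 3.14, 3.14, 3.14].

## Interface

Orientations are given as a unit quaternion [x, y, z, w].
In Python, from cell import manip gives the robot as it stands.
- The arm moves only by the tool carry_out, never from a script. Its argument "steps" is a list of rows, each an object with "claw": the closure, from -1 (fully open) to 1 (shut); "travel": the shift along the tool's x, y, z in cm, a list of three; "turn": the turn, a rotation vector about the tool's x, y, z in rad, a list of three. A call has exactly 8 rows; each row shifts and turns the pose as measured when the row begins, along the tool's axes as they then stand; what a row does not reach is not made up. A row lasts 1/12 s, in which the tool goes at most 41.7 mm and 7.16 degrees, less where a joint would pass 70% of its speed; a pose out of reach is approached as far as the arm can. A call is refused whole if a number of a shift passes 4.17 or a number of a turn 0.125, either way. A call with a gripper value outside its range is refused whole. The fingers move at their own pace and stop on an object; "grip_force" is the grip in N (left out, the last holds). Time passes only in rows, so rows that do not move let the fingers close, or fill a call up. It gives the time, the measured TCP pose, the force and the opening at its end, in the units of the state.
- manip.get_obs(): the state, without advancing time (a new reading comes with each control period).
- manip.camera(name): name is "scene" or "top" or "wrist"; returns a dict with "pixels" (384x512x3 uint8, red, green, blue), "mtx" (3x3 intrinsics, pixels), "dist" ([k1, k2, p1, p2, k3] as OpenCV has them; the pictures are not rectified), "R" (3x3) and "t" (3): a world point X has camera coordinates R X + t; the wrist camera has in their place "tool_from_camera" (4x4, takes a point from camera to tool coordinates, whose origin is the TCP and whose axes are the flange's). Camera axes: x right, y down, z forward; pixel columns grow to the right and rows downward; lengths in m; the calibration is good to about 2 mm. A picture is of the moment at which its call begins: read the wrist's pose just before it. There is no depth.
- manip.hand_in(): hands the job in, once; it reports no verdict.
The state is a dict: "clock": time; "joints": joint angles; "joint_velocities": joint speeds; "effort": joint torques, N m; "tool_pos": TCP position; "eef_rot": TCP orientation; "wrist_force": force on the tool from outside, world axes, zero at the start; "wrist_torque": the same for the moment, N m; "width": opening from 0.0 (shut) to 1.0 (fully open).
Only numpy, scipy, OpenCV 4.12 (cv2) and the standard library are available. Lean on these libraries where they do the work, as an engineer would, in place of code of your own. Each camera call takes 0.05 s, during which the arm holds its last target.

## Task

Get the freshly coated yellow fin curing: with the fingertips, gently push the curing box's tray fully home and push the orange shutter on its roof fully shut, in either order, and only then press the green start button all the way down and let it come back up. The coating is still tacky, so do not touch the fin, do not press the red stop button, and leave the tape, cup, jar and spreader where they are; nothing is to be picked up.

Things in the scene. Friction and masses are not known exactly. Their poses are not given: they have to be found in the camera images.
- cure_box: White bench-top UV curing box, fixed to the bench, 200 (x) x 180 (y) x 100 (z) mm. Origin: centre of its underside, on the bench; z up; its own -x is the open front from which the tray slides out, its +y is the side to which the roof shutter opens. The top camera sees its roof. Two 8 mm high rails run along y on the roof at x = -77 and +77 mm.
- tray (a joint): How far the tray is out of the box, in m: 0 = fully home, 0.15 = farthest out; it starts 0.08 to 0.12 out. It slides along the box's x axis (out = the box's -x). It takes about 2 N plus 8 N per m/s to push, stays where it is left and has a hard stop at 0.
- tray_pad (a point): Centre of the outer face of the tray's blue push pad, 60 mm above the bench; moves with the tray; push along the box's +x. The pad is 95 mm wide (along y), 45 to 75 mm above the bench, 18 mm proud of the grey tray front (176 mm wide, 8 mm thick, 8 to 92 mm above the bench). With the tray home this face is 126 mm from the box's centre. Axes as the box's.
- tray_floor (a point): Centre of the upper face of the aluminium tray's floor, 18 mm above the bench, moves with the tray; axes as the box's. The tray is 170 x 150 mm outside, with a rim standing 16 mm above the floor.
- shutter (a joint): How far the roof shutter is open, in m: 0 = fully shut, 0.085 = fully open; it starts 0.045 to 0.08 open. It slides along the box's y axis (open = +y). It takes about 1.5 N plus 5 N per m/s to push, stays where it is left and has a hard stop at 0.
- shutter_lip (a point): Middle of the +y face of the orange upright lip on the shutter's trailing edge: the face to push, towards the box's -y. Lip 110 mm long (along the box's x), 12 mm thick, 104 to 124 mm above the bench; the point, at 114 mm, moves with the shutter. The amber plate (140 x 84 x 4 mm, its top at 104 mm) lies on the -y side of this face. Shut, the face is 2 mm to the +y side of the box's centre.
- fin: Yellow surfboard side fin lying flat and loose on the tray, 92 mm tall, 104 mm along its base and 8 mm thick, 40 to 85 g. Origin: about the middle of its underside; z up. Not to be touched.
- pod: Grey control pod, fixed to the bench, 65 (x) x 130 (y) x 30 (z) mm, with two round push buttons 64 mm apart on its top: green (start) on its +y half, red (stop) on its -y half. Origin: centre of its underside.
- start (a joint): How far the green start button is pressed, in m: 0 = up, 0.006 = fully down. It springs back. Starts to move at 1.5 N, fully down at 5 N.
- start_top (a point): Centre of the top face of the green start button, 28 mm in diameter, in a black collar of 44 mm diameter. Unpressed, 52 mm above the bench; the collar's top is 42 mm above it.
- stop (a joint): How far the red stop button is pressed, in m: 0 = up. Leave alone.
- stop_top (a point): Centre of the top face of the red stop button, same size as the green one. Leave alone.
- tape: Cream roll of masking tape lying flat, 104 mm across, 25 mm high; origin at the centre of its underside. Leave alone.
- cup: White plastic mixing cup, 70 mm across at the rim, 85 mm high; origin at the centre of its underside. Leave alone.
- jar: Blue pigment jar with a black cap, 54 mm across, 70 mm high; origin at the centre of its underside. Leave alone.
- spreader: Off-white resin spreader lying flat, 90 x 70 mm, 4 mm thick with an 8 mm thick edge; origin about the centre of its underside. Leave alone.

How it is judged:
By the outcome, as a careful person would: the job done as asked, in the order asked, and still so for the second after the job is handed in, with the robot touching nothing.
It also fails if it takes over 54 s, if anything falls off the work surface, if the arm or the gripper's body presses on something with over 40 N, if the wrist force passes 120 N, or if a joint passes its speed limit or range.

## Working session

There is one attempt and no reset: what is moved stays moved. The work goes in short steps, Python scripts to look and compute and a tool call to move; the robot and the scene stay as the last step left them, time stands still between calls to the robot, and variables do not carry over. Pictures are saved under pics/ and viewed, and the job is handed in when it is done.

Besides the shell and the picture viewer there is one more tool, called by a JSON object that holds its "method" and its "body", one argument or row to a line. carry_out: Moves the arm, as the interface text tells. Its arguments: {"type":"object","properties":{"steps":{"type":"array","items":{"type":"object","properties":{"claw":{"type":"number"},"travel":{"type":"array","items":{"type":"number"}},"turn":{"type":"array","items":{"type":"number"}}}}},"grip_force":{"type":"number"}},"required":["steps"]}

```bash
mkdir -p pics; ls
python3 - <<'E'
from cell import manip
import cv2,json
o=manip.get_obs()
print({k:(v if not hasattr(v,'tolist') else v.tolist()) for k,v in o.items()})
print(manip.tip_extent)
for n in("scene","top","wrist"):
    c=manip.camera(n)
    cv2.imwrite(f"pics/{n}0.png",c["pixels"][:,:,::-1])
    print(n,{k:v for k,v in c.items() if k!="pixels"})
E
```

```text
pics
{'clock': 0.0, 'joints': [-1.3539911657449921, 0.46836970942578543, -0.01159152291522356, 1.6036264201525792, 0.005996535929088603, 1.0713907994028185, -0.05631282365781878], 'joint_velocities': [0.001094285653743307, -0.0011998286472515312, 0.0004777315777372684, 0.0013068266602715146, -0.0003632890413033044, -0.00031152941311595687, -0.00013005218928179092], 'effort': [0.0005031801629229449, -52.05818295478821, -0.013012717827223241, -24.373671412467957, -0.05672002793289721, 0.017510075122117996, 0.00016447805592179066], 'tool_pos': [0.16691198608830635, 0.6276445689249595, 0.23864399144756096], 'eef_rot': [0.12958138375241707, 0.9915683993868906, -0.0008784436826865707, -5.1563795662086334e-05], 'wrist_force': [-0.3013523536618941, 0.6796277891849017, 0.5961589510773754], 'wrist_torque': [0.016965447820630506, -0.04362002224319789, 0.012132040518880581], 'width': 0.9998490603466862}
0.025
scene {'mtx': array([[397.47027714,   0.        , 255.17882421],
       [  0.        , 397.47027714, 195.54313514],
       [  0.        ,   0.        ,   1.        ]]), 'dist': array([-0.10
[... 628 characters left out ...]
4557454, -0.00686321, -0.99893736]]), 't': array([0.00445352, 0.60630973, 1.27373419])}
wrist {'mtx': array([[293.27233784,   0.        , 253.84758346],
       [  0.        , 293.27233784, 190.00326719],
       [  0.        ,   0.        ,   1.        ]]), 'dist': array([-0.07398005,  0.        ,  0.        ,  0.        ,  0.        ]), 'tool_from_camera': array([[-1.07617139e-03, -9.68125069e-01, -2.50464952e-01,
         7.11599502e-02],
       [ 9.99999418e-01, -1.06015897e-03, -1.98847336e-04,
        -4.64292447e-04],
       [-7.30235741e-05, -2.50465021e-01,  9.68125647e-01,
        -1.45790004e-01],
       [ 0.00000000e+00,  0.00000000e+00,  0.00000000e+00,
         1.00000000e+00]])}
```

View pics/top0.png

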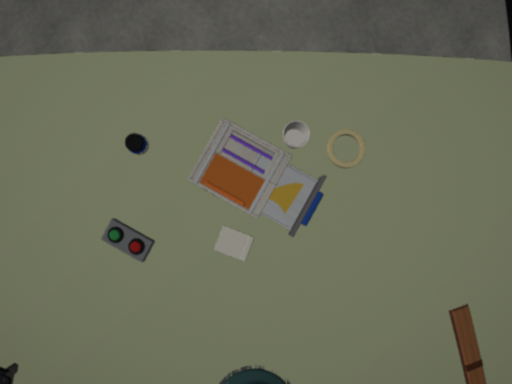

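View pics/scene0.png

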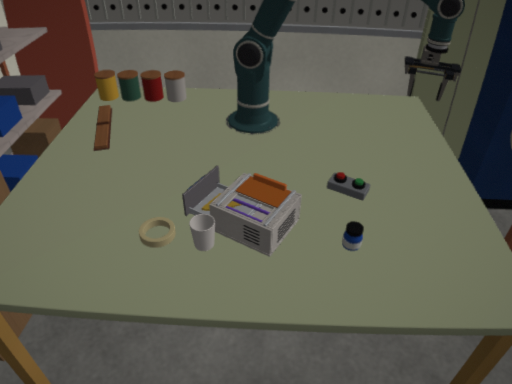

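View pics/wrist0.png

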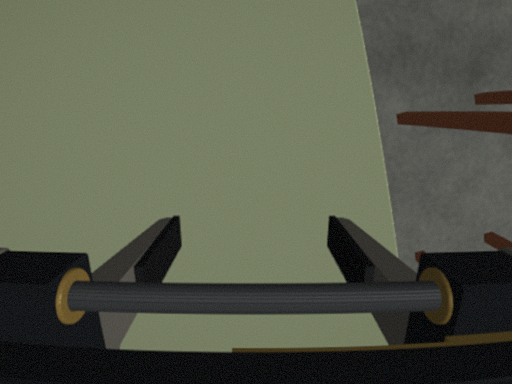

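The top view shows the box roof near (240,168), with the orange shutter at (233,182). The blue pad is at (312,209), the fin at (286,196), the green button at (115,235) and the red at (136,247). The spreader, cup, tape and jar are at (234,243), (296,135), (346,149) and (137,144). Next I'll measure from masks.

```bash
cat > h.py <<'E'
from cell import manip
import numpy as np, cv2
def ray(c,uv):
    p=cv2.undistortPoints(np.array(uv,float).reshape(-1,1,2),c["mtx"],c["dist"]).reshape(-1,2)
    d=np.c_[p,np.ones(len(p))]@c["R"]; o=-c["R"].T@c["t"]; return o,d
def onz(c,uv,z):
    o,d=ray(c,uv); s=(z-o[2])/d[:,2]; return o+s[:,None]*d
def proj(c,X):
    return cv2.projectPoints(np.array(X,float).reshape(-1,1,3),cv2.Rodrigues(c["R"])[0],c["t"],c["mtx"],c["dist"])[0].reshape(-1,2)
E
python3 - <<'E'
from h import *
c=manip.camera("top"); im=c["pixels"]
hsv=cv2.cvtColor(im,cv2.COLOR_RGB2HSV)
crop=im[100:280,90:390,::-1]
cv2.imwrite("pics/top1.png",cv2.resize(crop[:140,90:260],None,fx=4.5,fy=4,interpolation=cv2.INTER_CUBIC)[:600,:800])
def m(lo,hi,name,z):
    k=cv2.inRange(hsv,lo,hi)
    for ct in cv2.findContours(k,cv2.RETR_EXTERNAL,cv2.CHAIN_APPROX_NONE)[0]:
        a=cv2.contourArea(ct)
        if a>40:
            r=cv2.minAreaRect(ct); cen=r[0]
            print(name,a,np.round(cen,1),np.round(onz(c,[cen],z)[0],4))
            b=onz(c,cv2.boxPoints(r),z); print("  corners",np.round(b[:,:2],4).tolist(), [round(float(np.linalg.norm(b[i]-b[i-1])),4) for i in range(4)])
m((50,120,40),(80,255,255),"green",.052)
m((0,150,60),(4,255,255),"red",.052)
m((5,150,80),(16,255,255),"orange",.104)
m((105,150,60),(125,255,255),"blue",.075)
m((20,130,90),(30,255,255),"yellow",.026)
for n,uv,z in(("cup",(296,135),.085),("tape",(346,149),.025),("jar",(136,143),.07),("spr",(234,243),.004)):
    print(n,onz(c,[uv],z)[0].round(3))
E
```

```text
green 86.0 [114.  234.5] [0.4703 0.3695 0.052 ]
  corners [[0.4845, 0.3831], [0.4849, 0.3562], [0.4562, 0.356], [0.4557, 0.3829]] [0.0288, 0.0269, 0.0287, 0.0269]
red 74.0 [134.6 246.2] [0.4409 0.3142 0.052 ]
  corners [[0.4463, 0.3318], [0.4581, 0.3085], [0.4355, 0.2967], [0.4236, 0.32]] [0.0256, 0.0262, 0.0256, 0.0262]
orange 67.0 [471.4 377.5] [ 0.0926 -0.5744  0.104 ]
  corners [[0.1093, -0.5584], [0.1116, -0.5803], [0.0757, -0.5908], [0.0735, -0.5686]] [0.0372, 0.022, 0.0374, 0.0223]
orange 57.0 [479.8 375.7] [ 0.0953 -0.5993  0.104 ]
  corners [[0.1172, -0.5849], [0.118, -0.6033], [0.0731, -0.6141], [0.0725, -0.5955]] [0.0459, 0.0184, 0.0462, 0.0186]
orange 770.0 [465.8 335.7] [ 0.21   -0.5498  0.104 ]
  corners [[0.2792, -0.5055], [0.2873, -0.5494], [0.1377, -0.597], [0.1308, -0.5514]] [0.1553, 0.0447, 0.1569, 0.0461]
orange 1718.5 [231.7 180.8] [0.6098 0.0608 0.104 ]
  corners [[0.6069, 0.1399], [0.6781, 0.1013], [0.6127, -0.018], [0.5419, 0.0207]] [0.1358, 0.0809, 0.1361, 0.0806]
blue 137.0 [311.6 208.3] [ 0.5429 -0.1411  0.075 ]
  corners [[0.5071, -0.1142], [0.5848, -0.1573], [0.5788, -0.1682], [0.5012, -0.125]] [0.0124, 0.0888, 0.0124, 0.0889]
yellow 443.0 [284.6 192.4] [ 0.5843 -0.0757  0.026 ]
  corners [[0.564, -0.0293], [0.635, -0.0745], [0.6047, -0.1224], [0.5338, -0.077]] [0.0564, 0.0842, 0.0566, 0.0842]
cup [ 0.728 -0.1    0.085]
tape [ 0.701 -0.24   0.025]
jar [0.708 0.31  0.07 ]
spr [0.449 0.057 0.004]
```

View pics/top1.png

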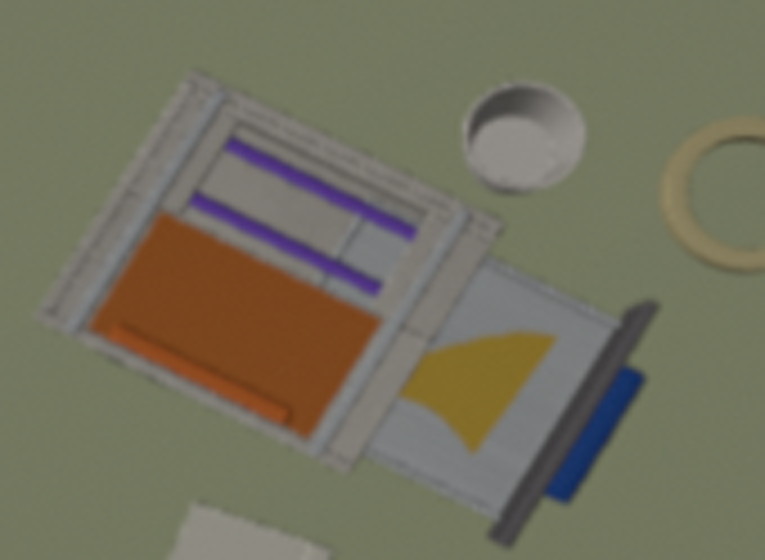

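Run:
```python
from h import *
c=manip.camera("top"); im=c["pixels"]
print("cam",-c["R"].T@c["t"])
z=np.array([(195,68),(500,225),(345,470),(38,318)],float); uv=np.c_[180+z[:,0]/4.5,100+z[:,1]/4]
P=onz(c,uv,.1)[:,:2]; print("roof",P.round(4).tolist(), [round(float(np.linalg.norm(P[i]-P[i-1])),4) for i in range(4)],P.mean(0))
ex=(P[0]-P[1])+(P[3]-P[2]); print("yaw",np.degrees(np.arctan2(ex[1],ex[0])))
ey=P[3]-P[0]+P[2]-P[1]; print("yaw from y",np.degrees(np.arctan2(ey[1],ey[0]))-90)
cv2.imwrite("pics/top2.png",cv2.resize(im[150:225,180:270,::-1],None,fx=8,fy=8,interpolation=cv2.INTER_CUBIC))
s=manip.camera("scene")
cv2.imwrite("pics/sc1.png",cv2.resize(s["pixels"][150:260,170:310,::-1],None,fx=5.4,fy=5.4,interpolation=cv2.INTER_CUBIC))
```

```text
cam [0.54758801 0.01733758 1.29995264]
roof [[0.77, 0.0835], [0.6724, -0.0864], [0.5196, -0.0015], [0.6126, 0.1687]] [0.179, 0.196, 0.1748, 0.1939] [0.64365622 0.04106944]
yaw 60.729066856713544
yaw from y 61.25985087218393
```

View pics/top2.png

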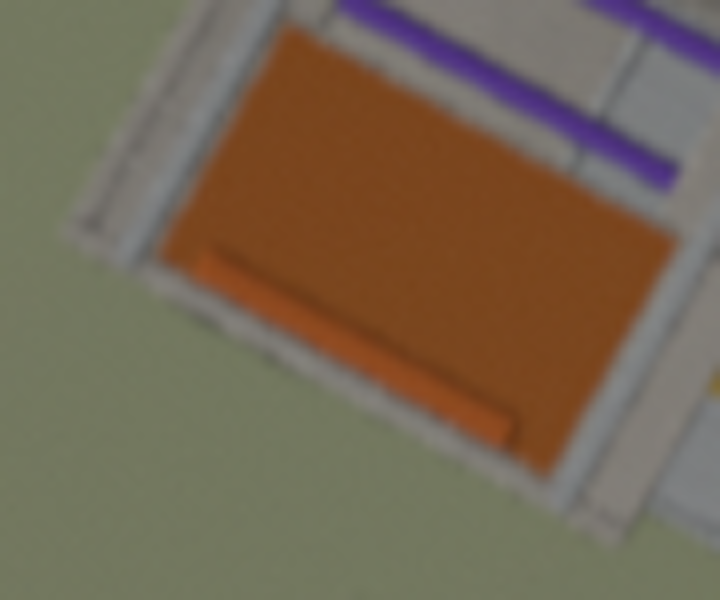

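View pics/sc1.png

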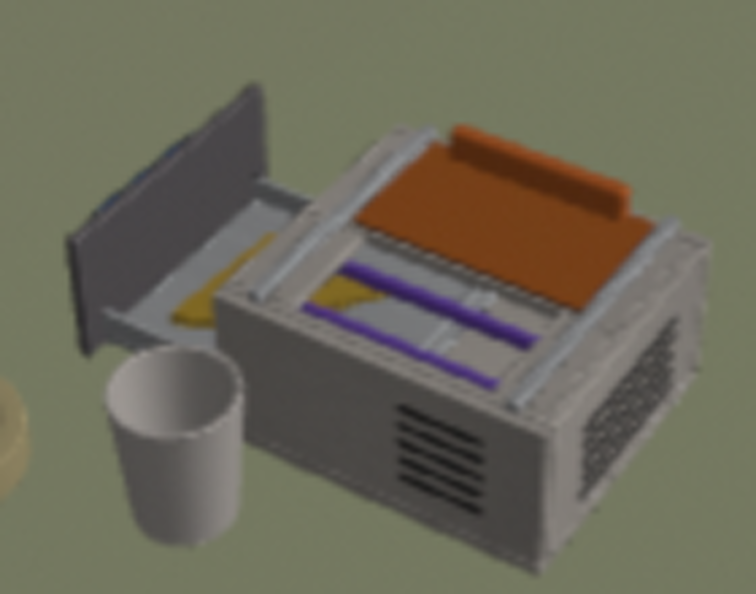

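The box roof fits as 195 x 177 mm (nominal 200 x 180), centred near (0.644,0.041) with yaw 61°. The lip's lower edge runs from about (204,184) to (243,206) in full-image pixels. Next I'll put everything into box coordinates.

```bash
cat >> h.py <<'E'
yaw=np.radians(61.1); C=np.array([.6437,.041])
EX=np.array([np.cos(yaw),np.sin(yaw)]); EY=np.array([-EX[1],EX[0]])
def tobox(p): q=np.atleast_2d(p)[:,:2]-C; return np.c_[q@EX,q@EY]
def toworld(b): b=np.atleast_2d(b); return C+b[:,:1]*EX+b[:,1:2]*EY
def state():
    from scipy.spatial.transform import Rotation as R
    o=manip.get_obs(); r=R.from_quat(o["eef_rot"]).as_matrix()
    print("t",round(o["clock"],2),"pos",np.round(o["tool_pos"],4),"box",tobox(o["tool_pos"][:2]).round(4)[0],"xyaw",round(float(np.degrees(np.arctan2(r[1,0],r[0,0]))),1),"zax",r[:,2].round(3),"F",np.round(o["wrist_force"],1),"w",round(o["width"],3),"q",np.round(o["joints"],2))
    return o,r
def move(target,yawx=None):
    """tool-frame cm and turn about tool z to get there"""
    o,r=state(); d=np.array(target)-o["tool_pos"]; print("tool cm",(r.T@d*100).round(2))
E
python3 - <<'E'
from h import *
c=manip.camera("top")
zl=np.array([(192,275),(500,448)])/8+[180,150]
b=tobox(onz(c,zl,.124)); print("lip face ends box",b.round(4).tolist())
print("plate edge",tobox(onz(c,np.array([(160,258),(550,480),(675,235),(290,25)])/8+[180,150],.104)).round(4).tolist())
print("pad",tobox([[0.5788,-0.1682],[0.5012,-0.125],[.5429,-.1411]]).round(4).tolist())
print("things",tobox([[0.728,-0.1],[.701,-.24],[.708,.31],[.449,.057],[.4703,.3695],[.4409,.3142]]).round(3).tolist())
print("shutter approach", toworld([0,.11]), "tray approach",toworld([-.27,0]),toworld([-.144,0]))
state()
E
```

```text
lip face ends box [[0.0544, 0.0803], [-0.053, 0.0803]]
plate edge [[0.0678, 0.0807], [-0.071, 0.0815], [-0.0677, -0.0034], [0.0683, -0.0019]]
pad [[-0.2145, -0.0443], [-0.2142, 0.0445], [-0.2081, 0.0002]]
things [[-0.083, -0.142], [-0.218, -0.186], [0.267, 0.074], [-0.08, 0.178], [0.204, 0.311], [0.141, 0.31]]
shutter approach [[0.5473989  0.09416106]] tray approach [[ 0.51321376 -0.19537542]] [[ 0.57410734 -0.08506689]]
t 0.35 pos [0.167  0.6281 0.2394] box [0.2836 0.701 ] xyaw 165.1 zax [ 0. -0. -1.] F [-0.1  0.8  0.1] w 1.0 q [-1.35  0.47 -0.01  1.6   0.01  1.07 -0.06]
```

Measurements against the given sizes:
- **Plate:** 84 mm deep, as given. The lip face is at box y ≈ +0.081, so the shutter is about 0.079 open.
- **Pad:** the face is at x ≈ -0.216, so the tray is about 0.09 out.
- **Buttons:** 63 mm apart (64 given).

I'll close the fingers, turn to line up with the box, and travel to the shutter.

{"method": "carry_out", "body": {
  "steps": [
    {"claw": 1,"travel": [0,0,0],"turn": [0,0,0.122]},
    {"claw": 1,"travel": [0,0,0],"turn": [0,0,0.122]},
    {"claw": 1,"travel": [-3.6,-1.7,0],"turn": [0,0,0]},
    {"claw": 1,"travel": [-3.6,-1.7,0],"turn": [0,0,0]},
    {"claw": 1,"travel": [-3.6,-1.7,0],"turn": [0,0,0]},
    {"claw": 1,"travel": [-3.6,-1.7,0],"turn": [0,0,0]},
    {"claw": 1,"travel": [-3.6,-1.7,0],"turn": [0,0,0]},
    {"claw": 1,"travel": [-3.6,-1.7,0],"turn": [0,0,0]}
  ],
  "grip_force": 10
}}

```text
clock: 1.02
tool_pos: [0.3009, 0.4342, 0.2368]
eef_rot: [0.246, 0.969, 0.001, -0.003]
wrist_force: [0.4, -0.6, 0.4]
width: 0.445
```

```bash
python3 -c "
from h import *
t=toworld([0,.115])[0]; move([t[0],t[1],.239])"
```

```text
t 1.02 pos [0.3009 0.4342 0.2368] box [0.1786 0.4902] xyaw 151.5 zax [-0.004  0.004 -1.   ] F [ 0.4 -0.6  0.4] w 0.445 q [-1.11  0.26  0.1   1.91 -0.04  0.97  0.08]
tool cm [-37.4  -18.1   -0.44]
```

{"method": "carry_out", "body": {
  "steps": [
    {"claw": 1,"travel": [-3.6,-1.7,0],"turn": [0,0,0]},
    {"claw": 1,"travel": [-3.6,-1.7,0],"turn": [0,0,0]},
    {"claw": 1,"travel": [-3.6,-1.7,0],"turn": [0,0,0]},
    {"claw": 1,"travel": [-3.6,-1.7,0],"turn": [0,0,0]},
    {"claw": 1,"travel": [-3.6,-1.7,0],"turn": [0,0,0]},
    {"claw": 1,"travel": [-3.6,-1.7,0],"turn": [0,0,0]},
    {"claw": 1,"travel": [-3.6,-1.7,0],"turn": [0,0,0]},
    {"claw": 1,"travel": [-3.0,-1.7,0],"turn": [0,0,0]}
  ]
}}

```text
clock: 1.68
tool_pos: [0.4912, 0.1659, 0.2377]
eef_rot: [0.246, 0.969, 0.004, -0.001]
wrist_force: [-0.5, 0.0, -0.2]
width: 0.004
```

```bash
python3 -c "
from h import *
t=toworld([0,.115])[0]; move([t[0],t[1],.138])"
```

```text
t 1.68 pos [0.4912 0.1659 0.2377] box [0.0356 0.1939] xyaw 151.5 zax [ 0.     0.009 -1.   ] F [-0.5  0.  -0.2] w 0.004 q [-0.64  0.24  0.3   1.94 -0.1   0.96  0.78]
tool cm [-7.9  -3.7   9.91]
```

{"method": "carry_out", "body": {
  "steps": [
    {"claw": 1,"travel": [-2.5,-1.2,2],"turn": [0,0,0]},
    {"claw": 1,"travel": [-2.5,-1.2,2],"turn": [0,0,0]},
    {"claw": 1,"travel": [-2.5,-1.2,2],"turn": [0,0,0]},
    {"claw": 1,"travel": [0,0,2],"turn": [0,0,0]},
    {"claw": 1,"travel": [0,0,1.2],"turn": [0,0,0]},
    {"claw": 1,"travel": [0,0,0],"turn": [0,0,0]},
    {"claw": 1,"travel": [0,0,0],"turn": [0,0,0]},
    {"claw": 1,"travel": [0,0,0],"turn": [0,0,0]}
  ]
}}

```text
clock: 2.35
tool_pos: [0.5491, 0.0845, 0.1448]
eef_rot: [0.254, 0.967, 0.005, 0.004]
wrist_force: [-0.4, 0.4, 1.2]
width: 0.004
```

```bash
python3 -c "
from h import *
t=toworld([0,.0912])[0]; move([t[0],t[1],.138])
c=manip.camera('top');s=manip.camera('wrist')
cv2.imwrite('pics/t3.png',cv2.resize(c['pixels'][90:270,150:350,::-1],None,fx=3,fy=3))
cv2.imwrite('pics/w3.png',s['pixels'][:,:,::-1])"
```

```text
t 2.35 pos [0.5491 0.0845 0.1448] box [-0.0077  0.1039] xyaw 150.6 zax [ 0.01   0.007 -1.   ] F [-0.4  0.4  1.2] w 0.004 q [-0.46  0.43  0.32  1.94 -0.19  0.79  1.02]
tool cm [-1.26  0.77  0.7 ]
```

View pics/t3.png

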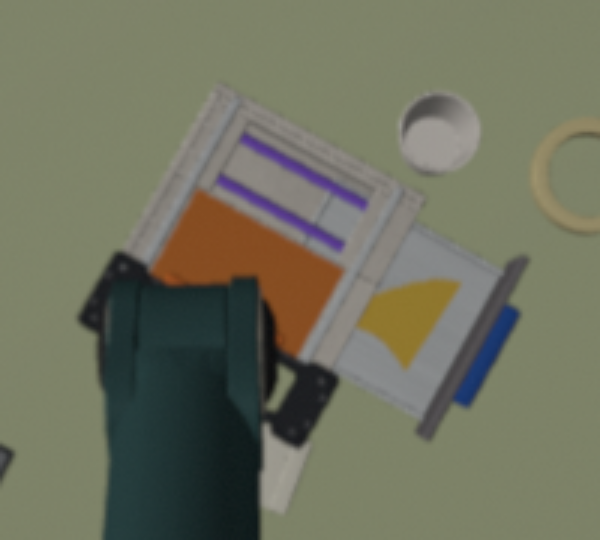

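View pics/w3.png

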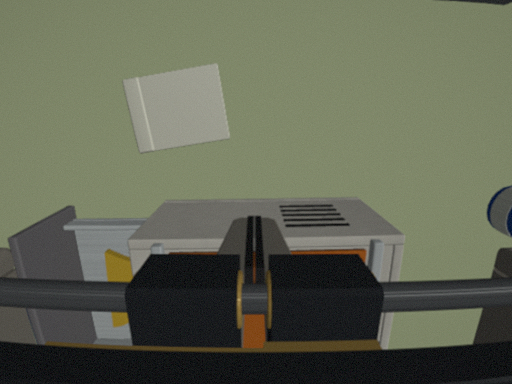

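The wrist view shows the closed tips just outside the roof edge with the orange lip behind them. Lower 7 mm, then push along tool -x.

{"method": "carry_out", "body": {
  "steps": [
    {"claw": 1,"travel": [0,0.4,0.4],"turn": [0,0,0]},
    {"claw": 1,"travel": [0,0.4,0.3],"turn": [0,0,0]},
    {"claw": 1,"travel": [0,0,0],"turn": [0,0,0]},
    {"claw": 1,"travel": [-0.8,0,0],"turn": [0,0,0]},
    {"claw": 1,"travel": [-0.8,0,0],"turn": [0,0,0]},
    {"claw": 1,"travel": [-0.8,0,0],"turn": [0,0,0]},
    {"claw": 1,"travel": [-0.8,0,0],"turn": [0,0,0]},
    {"claw": 1,"travel": [-0.8,0,0],"turn": [0,0,0]}
  ]
}}

```text
clock: 3.12
tool_pos: [0.5907, 0.0765, 0.141]
eef_rot: [0.25, 0.968, 0.007, 0.004]
wrist_force: [-1.9, 1.5, 1.2]
width: 0.008
```

```bash
python3 -c "
from h import *
t=toworld([0,.012])[0]; move([t[0],t[1],.138])"
```

```text
t 3.12 pos [0.5907 0.0765 0.141 ] box [0.0054 0.0636] xyaw 151.0 zax [ 0.012  0.012 -1.   ] F [-1.9  1.5  1.2] w 0.008 q [-0.42  0.5   0.31  1.85 -0.21  0.82  1.07]
tool cm [-5.16 -0.54  0.31]
```

{"method": "carry_out", "body": {
  "steps": [
    {"claw": 1,"travel": [-0.8,-0.1,0.1],"turn": [0,0,0]},
    {"claw": 1,"travel": [-0.8,-0.1,0.1],"turn": [0,0,0]},
    {"claw": 1,"travel": [-0.8,-0.1,0.1],"turn": [0,0,0]},
    {"claw": 1,"travel": [-0.8,0,0.1],"turn": [0,0,0]},
    {"claw": 1,"travel": [-0.8,0,0.1],"turn": [0,0,0]},
    {"claw": 1,"travel": [-0.4,0,0],"turn": [0,0,0]},
    {"claw": 1,"travel": [-0.4,0,0],"turn": [0,0,0]},
    {"claw": 1,"travel": [-0.4,0,0],"turn": [0,0,0]}
  ]
}}

```text
clock: 3.78
tool_pos: [0.6349, 0.0483, 0.1349]
eef_rot: [0.251, 0.968, 0.008, -0.004]
wrist_force: [-14.4, 5.5, 11.0]
width: 0.008
```

```bash
python3 -c "
from h import *
t=toworld([0,.012])[0]; move([t[0],t[1],.138])"
```

```text
t 3.78 pos [0.6349 0.0483 0.1349] box [0.0021 0.0112] xyaw 151.0 zax [-0.003  0.018 -1.   ] F [-14.4   5.5  11. ] w 0.008 q [-0.34  0.57  0.3   1.73 -0.24  0.87  1.13]
tool cm [ 0.08 -0.21 -0.32]
```

The push force rose to about 15 N at box y = 0.011, where the hard stop was expected (0.012). Back off, lift, and check.

{"method": "carry_out", "body": {
  "steps": [
    {"claw": 1,"travel": [0.5,0,0],"turn": [0,0,0]},
    {"claw": 1,"travel": [1.5,0,0],"turn": [0,0,0]},
    {"claw": 1,"travel": [1.5,0,-2],"turn": [0,0,0]},
    {"claw": 1,"travel": [0,0,-3],"turn": [0,0,0]},
    {"claw": 1,"travel": [0,-3,-2],"turn": [0,0,0]},
    {"claw": 1,"travel": [0,-4,0],"turn": [0,0,0]},
    {"claw": 1,"travel": [0,-4,0],"turn": [0,0,0]},
    {"claw": 1,"travel": [0,-4,0],"turn": [0,0,0]}
  ]
}}

```text
clock: 4.45
tool_pos: [0.5349, -0.0642, 0.2052]
eef_rot: [0.243, 0.97, 0.008, 0.0]
wrist_force: [0.8, -0.3, -0.3]
width: 0.007
```

```bash
python3 -c "
from h import *
t=toworld([-.27,0])[0]; move([t[0],t[1],.2])
c=manip.camera('top');s=manip.camera('scene')
cv2.imwrite('pics/t4.png',cv2.resize(c['pixels'][90:270,150:350,::-1],None,fx=3,fy=3))
cv2.imwrite('pics/s4.png',cv2.resize(s['pixels'][130:270,150:330,::-1],None,fx=4,fy=4))"
```

```text
t 4.45 pos [ 0.5349 -0.0642  0.2052] box [-0.1447  0.0444] xyaw 151.9 zax [ 0.004  0.015 -1.   ] F [ 0.8 -0.3 -0.3] w 0.007 q [-0.24  0.33  0.37  1.93 -0.17  0.91  1.3 ]
tool cm [ -4.26 -12.6    0.31]
```

View pics/t4.png

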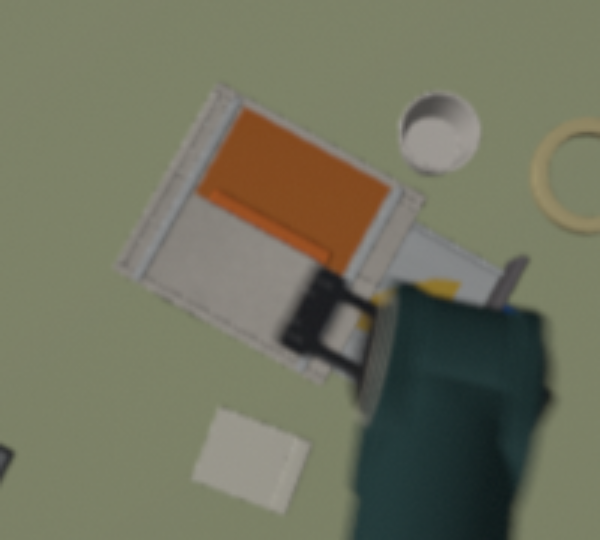

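View pics/s4.png

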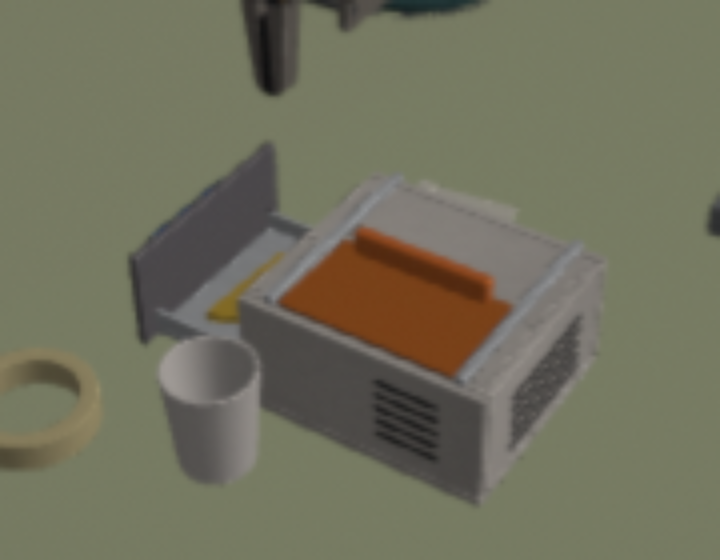

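The shutter plate now fills the window and the lip is on the box's midline. Now to the outside of the blue pad, staying high until clear of the tray front.

{"method": "carry_out", "body": {
  "steps": [
    {"claw": 1,"travel": [-1.1,-3.5,0],"turn": [0,0,0]},
    {"claw": 1,"travel": [-1.1,-3.5,0],"turn": [0,0,0]},
    {"claw": 1,"travel": [-1.1,-3.5,0],"turn": [0,0,0]},
    {"claw": 1,"travel": [-0.8,-2,1],"turn": [0,0,0]},
    {"claw": 1,"travel": [0,0,3],"turn": [0,0,0]},
    {"claw": 1,"travel": [0,0,3],"turn": [0,0,0]},
    {"claw": 1,"travel": [0,0,2],"turn": [0,0,0]},
    {"claw": 1,"travel": [0,0,0],"turn": [0,0,0]}
  ]
}}

```text
clock: 5.22
tool_pos: [0.5149, -0.2074, 0.1143]
eef_rot: [0.25, 0.968, 0.004, 0.009]
wrist_force: [-1.3, 0.4, -0.4]
width: 0.004
```

```bash
python3 -c "
from h import *
t=toworld([-.234,0])[0]; move([t[0],t[1],.083])
c=manip.camera('scene');s=manip.camera('wrist')
cv2.imwrite('pics/s5.png',cv2.resize(c['pixels'][110:270,130:330,::-1],None,fx=3.5,fy=3.5))
cv2.imwrite('pics/w5.png',s['pixels'][:,:,::-1])"
```

```text
t 5.22 pos [ 0.5149 -0.2074  0.1143] box [-0.2798 -0.0073] xyaw 151.1 zax [ 0.02   0.003 -1.   ] F [-1.3  0.4 -0.4] w 0.004 q [ 0.03  0.48  0.38  1.97 -0.28  0.72  1.64]
tool cm [0.78 4.54 3.17]
```

View pics/s5.png

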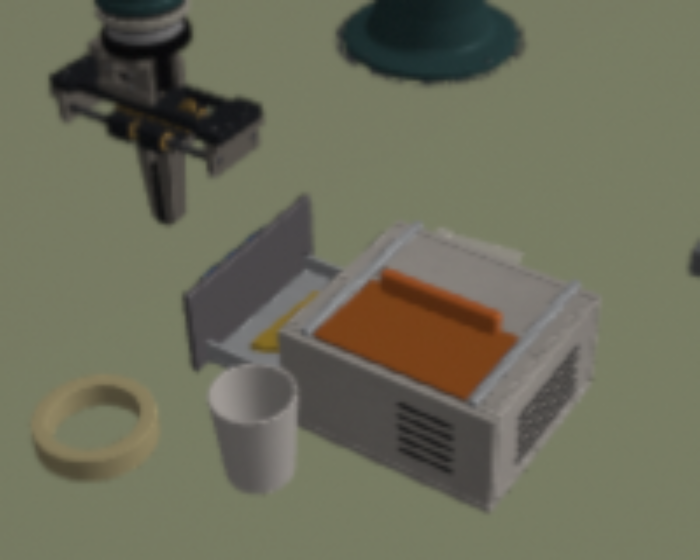

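View pics/w5.png

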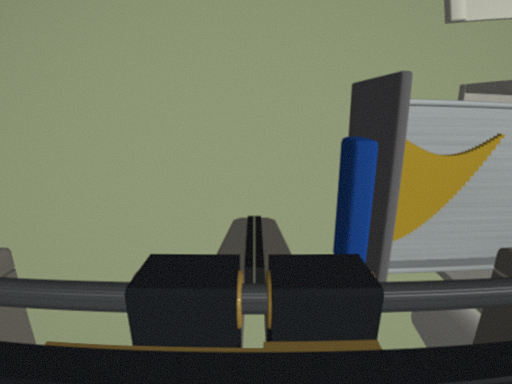

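Tips are 45 mm outside the pad and clear of it. Lower to pad height, straighten the tilt, and start the push along tool +y.

{"method": "carry_out", "body": {
  "steps": [
    {"claw": 1,"travel": [0.4,0,1.5],"turn": [0.01,0.017,0]},
    {"claw": 1,"travel": [0.4,0,1.4],"turn": [0,0,0]},
    {"claw": 1,"travel": [0,0,0.3],"turn": [0,0,0]},
    {"claw": 1,"travel": [0,1,0],"turn": [0,0,0]},
    {"claw": 1,"travel": [0,1,0],"turn": [0,0,0]},
    {"claw": 1,"travel": [0,0.8,0],"turn": [0,0,0]},
    {"claw": 1,"travel": [0,0.6,0],"turn": [0,0,0]},
    {"claw": 1,"travel": [0,0.6,0],"turn": [0,0,0]}
  ]
}}

```text
clock: 5.98
tool_pos: [0.5402, -0.167, 0.096]
eef_rot: [0.249, 0.969, 0.001, 0.012]
wrist_force: [-0.4, -0.3, 0.1]
width: 0.008
```

```bash
python3 -c "
from h import *
t=toworld([-.144,0])[0]; move([t[0],t[1],.083])"
```

```text
t 5.98 pos [ 0.5402 -0.167   0.096 ] box [-0.2321 -0.0099] xyaw 151.2 zax [ 0.023 -0.003 -1.   ] F [-0.4 -0.3  0.1] w 0.008 q [-0.05  0.52  0.37  1.95 -0.29  0.69  1.57]
tool cm [1.   8.8  1.35]
```

{"method": "carry_out", "body": {
  "steps": [
    {"claw": 1,"travel": [0.5,-0.8,0.8],"turn": [0.012,0.02,0]},
    {"claw": 1,"travel": [0.5,0,0.8],"turn": [0,0,0]},
    {"claw": 1,"travel": [0,0,0],"turn": [0,0,0]},
    {"claw": 1,"travel": [0,0.8,0],"turn": [0,0,0]},
    {"claw": 1,"travel": [0,0.8,0],"turn": [0,0,0]},
    {"claw": 1,"travel": [0,0.8,0],"turn": [0,0,0]},
    {"claw": 1,"travel": [0,0.8,0],"turn": [0,0,0]},
    {"claw": 1,"travel": [0,0.8,0],"turn": [0,0,0]}
  ]
}}

```text
clock: 6.65
tool_pos: [0.546, -0.1341, 0.0787]
eef_rot: [0.25, 0.968, -0.004, -0.001]
wrist_force: [-1.8, -1.6, 1.8]
width: 0.003
```

```bash
python3 -c "
from h import *
t=toworld([-.144,0])[0]; move([t[0],t[1],.083])"
```

```text
t 6.65 pos [ 0.546  -0.1341  0.0787] box [-0.2005  0.0009] xyaw 151.0 zax [-0.005 -0.007 -1.   ] F [-1.8 -1.6  1.8] w 0.003 q [-0.11  0.56  0.37  1.95 -0.29  0.69  1.5 ]
tool cm [-0.08  5.65 -0.48]
```

{"method": "carry_out", "body": {
  "steps": [
    {"claw": 1,"travel": [0,0.7,0],"turn": [0,0,0]},
    {"claw": 1,"travel": [0,0.8,0],"turn": [0,0,0]},
    {"claw": 1,"travel": [0,0.8,0],"turn": [0,0,0]},
    {"claw": 1,"travel": [0,0.8,0],"turn": [0,0,0]},
    {"claw": 1,"travel": [0,0.8,0],"turn": [0,0,0]},
    {"claw": 1,"travel": [0,0.6,0],"turn": [0,0,0]},
    {"claw": 1,"travel": [0,0.4,0],"turn": [0,0,0]},
    {"claw": 1,"travel": [0,0.4,0],"turn": [0,0,0]}
  ]
}}

```text
clock: 7.32
tool_pos: [0.5755, -0.0804, 0.0786]
eef_rot: [0.248, 0.969, -0.004, -0.001]
wrist_force: [-1.5, -3.2, 2.1]
width: 0.001
```

```bash
python3 -c "
from h import *
t=toworld([-.144,0])[0]; move([t[0],t[1],.083])"
```

```text
t 7.32 pos [ 0.5755 -0.0804  0.0786] box [-0.1392  0.0011] xyaw 151.2 zax [-0.004 -0.007 -1.   ] F [-1.5 -3.2  2.1] w 0.001 q [-0.2   0.58  0.36  1.9  -0.29  0.71  1.4 ]
tool cm [-0.11 -0.48 -0.44]
```

The force is still only about 3.5 N, so there is no stop yet (the fingers taper). Keep pushing slowly.

{"method": "carry_out", "body": {
  "steps": [
    {"claw": 1,"travel": [0,0.3,0],"turn": [0,0,0]},
    {"claw": 1,"travel": [0,0.3,0],"turn": [0,0,0]},
    {"claw": 1,"travel": [0,0.3,0],"turn": [0,0,0]},
    {"claw": 1,"travel": [0,0.3,0],"turn": [0,0,0]},
    {"claw": 1,"travel": [0,0.3,0],"turn": [0,0,0]},
    {"claw": 1,"travel": [0,0.3,0],"turn": [0,0,0]},
    {"claw": 1,"travel": [0,0.3,0],"turn": [0,0,0]},
    {"claw": 1,"travel": [0,0.3,0],"turn": [0,0,0]}
  ]
}}

```text
clock: 7.98
tool_pos: [0.5763, -0.0786, 0.0789]
eef_rot: [0.255, 0.967, -0.016, -0.009]
wrist_force: [-6.4, -6.1, 5.4]
width: 0.008
```

```bash
python3 -c "
from h import *
t=toworld([-.144,0])[0]; move([t[0],t[1],.083])"
```

```text
t 7.98 pos [ 0.5763 -0.0786  0.0789] box [-0.1373  0.0012] xyaw 150.4 zax [-0.025 -0.026 -0.999] F [-6.4 -6.1  5.4] w 0.008 q [-0.23  0.59  0.39  1.89 -0.27  0.74  1.36]
tool cm [-0.13 -0.68 -0.39]
```

It has stopped: 9 N and no movement. Back off, lift, and look.

{"method": "carry_out", "body": {
  "steps": [
    {"claw": 1,"travel": [0,-0.8,0],"turn": [0.013,-0.034,0]},
    {"claw": 1,"travel": [0,-2,0],"turn": [0,0,0]},
    {"claw": 1,"travel": [0,-2,-1],"turn": [0,0,0]},
    {"claw": 1,"travel": [0,-1,-3],"turn": [0,0,0]},
    {"claw": 1,"travel": [0,0,-3],"turn": [0,0,0]},
    {"claw": 1,"travel": [0,0,-3],"turn": [0,0,0]},
    {"claw": 1,"travel": [3.5,0,-1],"turn": [0,0,0]},
    {"claw": 1,"travel": [3.5,0,0],"turn": [0,0,0]}
  ]
}}

```text
clock: 8.65
tool_pos: [0.4902, -0.0884, 0.1919]
eef_rot: [0.257, 0.966, -0.026, 0.008]
wrist_force: [-0.3, -0.8, -0.1]
width: 0.004
```

```bash
python3 -c "
from h import *
move([.4703,.3695,.2])
c=manip.camera('top');s=manip.camera('scene')
cv2.imwrite('pics/t6.png',cv2.resize(c['pixels'][90:270,150:350,::-1],None,fx=3,fy=3))
cv2.imwrite('pics/s6.png',cv2.resize(s['pixels'][130:270,150:330,::-1],None,fx=4,fy=4))
hsv=cv2.cvtColor(c['pixels'],cv2.COLOR_RGB2HSV)
for nm,lo,hi,z in(('blue',(105,150,60),(125,255,255),.075),('orange',(5,150,80),(16,255,255),.104)):
    k=cv2.inRange(hsv,lo,hi)
    k[:,400:]=0; 
    for ct in cv2.findContours(k,0,1)[0]:
        if cv2.contourArea(ct)>60: print(nm,tobox(onz(c,cv2.boxPoints(cv2.minAreaRect(ct)),z)).round(4).tolist())
"
```

```text
t 8.65 pos [ 0.4902 -0.0884  0.1919] box [-0.1875  0.0719] xyaw 150.2 zax [ 0.003 -0.054 -0.999] F [-0.3 -0.8 -0.1] w 0.004 q [-0.34  0.28  0.49  2.05 -0.1   0.84  1.25]
tool cm [24.44 38.64 -3.28]
blue [[-0.1081, 0.0341], [-0.1073, -0.0442], [-0.1213, -0.0444], [-0.122, 0.034]]
orange [[0.0692, 0.0], [0.07, -0.08], [-0.0664, -0.0801], [-0.0667, -0.0004]]
```

View pics/t6.png

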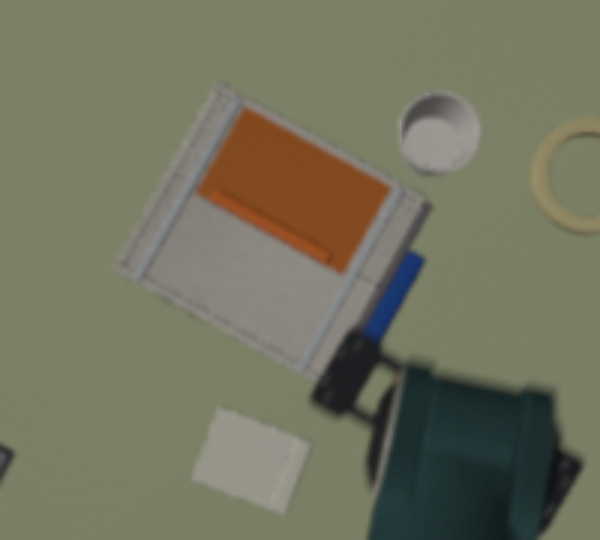

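View pics/s6.png

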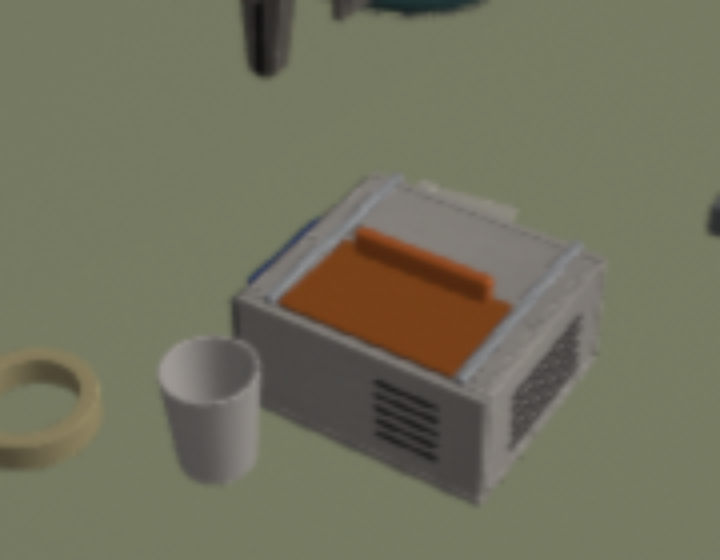

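Both checks pass. The pad face reads -0.122 and the plate edge 0.000; adding about 2 mm of mask-edge bias gives the nominal -0.126 and +0.002. The fin is no longer visible and the other objects haven't moved. On to the green button, levelling the tool on the way.

{"method": "carry_out", "body": {
  "steps": [
    {"claw": 1,"travel": [1.5,2.5,-0.5],"turn": [-0.045,0.029,0]},
    {"claw": 1,"travel": [2.1,3.4,0],"turn": [0,0,0]},
    {"claw": 1,"travel": [2.1,3.4,0],"turn": [0,0,0]},
    {"claw": 1,"travel": [2.1,3.4,0],"turn": [0,0,0]},
    {"claw": 1,"travel": [2.1,3.4,0],"turn": [0,0,0]},
    {"claw": 1,"travel": [2.1,3.4,0],"turn": [0,0,0]},
    {"claw": 1,"travel": [2.1,3.4,0],"turn": [0,0,0]},
    {"claw": 1,"travel": [2.1,3.4,0],"turn": [0,0,0]}
  ]
}}

```text
clock: 9.42
tool_pos: [0.4822, 0.2294, 0.1972]
eef_rot: [0.264, 0.964, 0.005, 0.001]
wrist_force: [0.1, -0.8, 0.3]
width: 0.006
```

```bash
python3 -c "
from h import *
move([.4703,.3695,.2])"
```

```text
t 9.42 pos [0.4822 0.2294 0.1972] box [0.0869 0.2324] xyaw 149.4 zax [ 0.004  0.01  -1.   ] F [ 0.1 -0.8  0.3] w 0.006 q [-0.77  0.32  0.32  1.95 -0.14  0.88  0.66]
tool cm [ 8.17 11.45 -0.15]
```

{"method": "carry_out", "body": {
  "steps": [
    {"claw": 1,"travel": [2.1,3.0,0],"turn": [0,0,0]},
    {"claw": 1,"travel": [2.1,3.0,0],"turn": [0,0,0]},
    {"claw": 1,"travel": [2.1,3.0,0],"turn": [0,0,0]},
    {"claw": 1,"travel": [1.5,2.0,0],"turn": [0,0,0]},
    {"claw": 1,"travel": [0,0,1],"turn": [0,0,0]},
    {"claw": 1,"travel": [0,0,2.5],"turn": [0,0,0]},
    {"claw": 1,"travel": [0,0,2],"turn": [0,0,0]},
    {"claw": 1,"travel": [0,0,0],"turn": [0,0,0]}
  ]
}}

```text
clock: 10.08
tool_pos: [0.4686, 0.392, 0.1393]
eef_rot: [0.255, 0.967, 0.012, -0.0]
wrist_force: [-0.5, -0.4, -0.3]
width: 0.001
```

```bash
python3 -c "
from h import *
move([.4703,.3695,.077])
o,r=state(); 
w=manip.camera('wrist'); s=manip.camera('scene')
cv2.imwrite('pics/w7.png',w['pixels'][:,:,::-1])
cv2.imwrite('pics/s7.png',cv2.resize(s['pixels'][120:230,290:420,::-1],None,fx=5,fy=5,interpolation=cv2.INTER_CUBIC))
# wrist-based button position (c with R,t)
T=w['tool_from_camera']; Rwc=r@T[:3,:3]; ow=np.array(o['tool_pos'])+r@T[:3,3]
w['R']=Rwc.T; w['t']=-Rwc.T@ow
for n,c in(('w',w),('s',s)):
    hsv=cv2.cvtColor(c['pixels'],cv2.COLOR_RGB2HSV)
    for nm,lo,hi in(('green',(50,120,40),(80,255,255)),('red',(0,150,60),(4,255,255))):
        k=cv2.inRange(hsv,lo,hi)
        for ct in cv2.findContours(k,0,1)[0]:
            if cv2.contourArea(ct)>30:
                m=cv2.moments(ct); uv=(m['m10']/m['m00'],m['m01']/m['m00']); p=onz(c,[uv],.052)[0]
                print(n,nm,cv2.contourArea(ct),np.round(uv,1),p.round(4))
"
```

```text
t 10.08 pos [0.4686 0.392  0.1393] box [0.2227 0.3229] xyaw 150.4 zax [ 0.005  0.023 -1.   ] F [-0.5 -0.4 -0.3] w 0.001 q [-0.93  0.51  0.25  1.81 -0.18  0.82  0.46]
tool cm [-1.3  -2.01  6.18]
t 10.08 pos [0.4686 0.392  0.1393] box [0.2227 0.3229] xyaw 150.4 zax [ 0.005  0.023 -1.   ] F [-0.5 -0.4 -0.3] w 0.001 q [-0.93  0.51  0.25  1.81 -0.18  0.82  0.46]
w green 681.0 [230.4 211. ] [0.4654 0.3728 0.052 ]
w red 829.5 [157.5 216.2] [0.4387 0.3173 0.052 ]
s green 32.5 [358.8 181.6] [0.4798 0.3682 0.052 ]
s red 215.0 [155.9  88.9] [-0.1816 -0.4583  0.052 ]
```

View pics/w7.png

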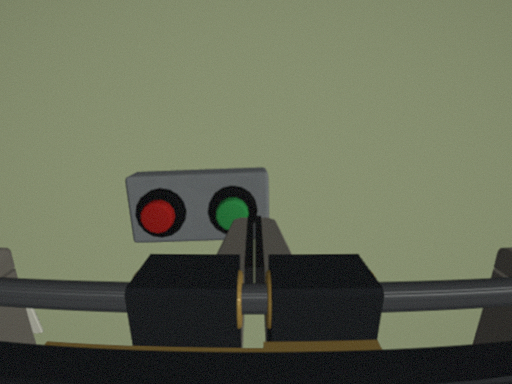

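View pics/s7.png

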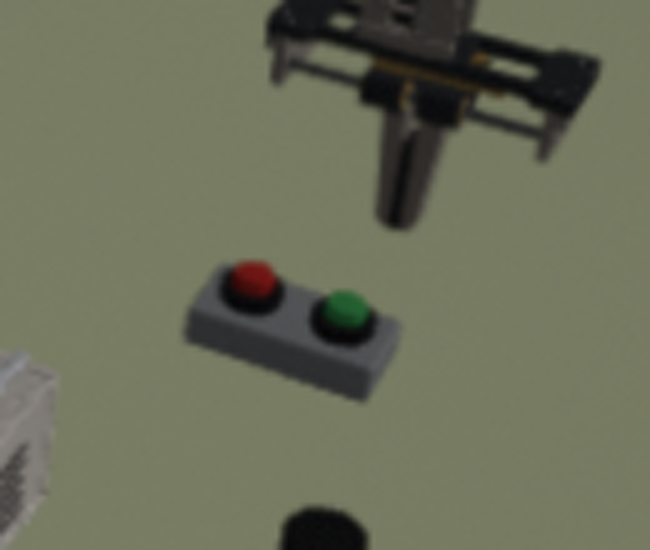

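Top and wrist views put the green button at (0.470,0.3695) and (0.465,0.373); the finger partly hides it in the wrist view. I'll use (0.469,0.3705). The 63 mm red-to-green spacing fits. Centre, level and lower to 8 mm above it.

{"method": "carry_out", "body": {
  "steps": [
    {"claw": 1,"travel": [-0.6,-1.0,0],"turn": [0.022,-0.007,0]},
    {"claw": 1,"travel": [-0.5,-0.9,0],"turn": [0,0,0]},
    {"claw": 1,"travel": [0,0,1.5],"turn": [0,0,0]},
    {"claw": 1,"travel": [0,0,1.5],"turn": [0,0,0]},
    {"claw": 1,"travel": [0,0,1.5],"turn": [0,0,0]},
    {"claw": 1,"travel": [0,0,0],"turn": [0,0,0]},
    {"claw": 1,"travel": [0,0,0],"turn": [0,0,0]},
    {"claw": 1,"travel": [0,0,0],"turn": [0,0,0]}
  ]
}}

```text
clock: 10.85
tool_pos: [0.4787, 0.3632, 0.1063]
eef_rot: [0.26, 0.965, 0.006, 0.006]
wrist_force: [-0.2, -0.3, -0.1]
width: 0.0
```

```bash
python3 -c "
from h import *
move([.469,.3705,.077])
s=manip.camera('scene');w=manip.camera('wrist')
cv2.imwrite('pics/w8.png',w['pixels'][:,:,::-1])
cv2.imwrite('pics/s8.png',cv2.resize(s['pixels'][120:230,290:420,::-1],None,fx=5,fy=5,interpolation=cv2.INTER_CUBIC))"
```

```text
t 10.85 pos [0.4787 0.3632 0.1063] box [0.2024 0.3001] xyaw 149.8 zax [ 0.015  0.008 -1.   ] F [-0.2 -0.3 -0.1] w 0.0 q [-0.9   0.55  0.25  1.85 -0.18  0.75  0.49]
tool cm [1.23 0.1  2.92]
```

View pics/s8.png

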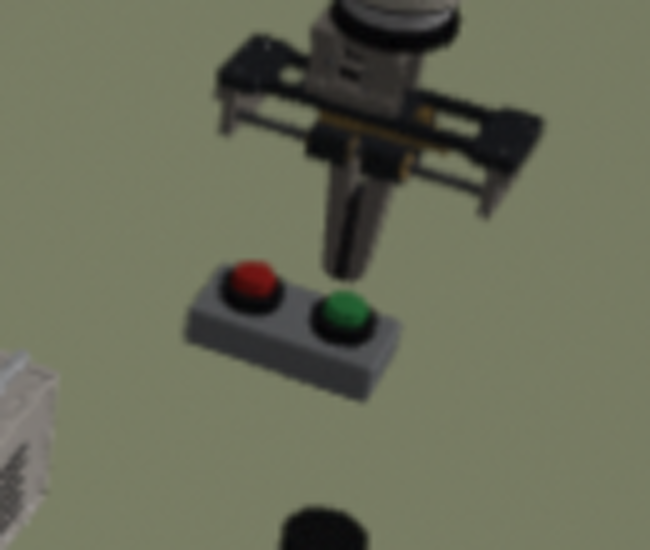

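View pics/w8.png

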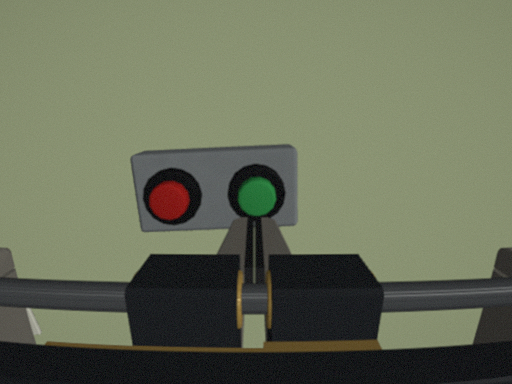

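```bash
cat >> h.py <<'E'
def wristcam():
    o,r=state(); w=manip.camera('wrist'); T=w['tool_from_camera']; Rwc=r@T[:3,:3]; ow=np.array(o['tool_pos'])+r@T[:3,3]
    w['R']=Rwc.T; w['t']=-Rwc.T@ow; return w
E
python3 -c "
from h import *
c=wristcam(); hsv=cv2.cvtColor(c['pixels'],cv2.COLOR_RGB2HSV)
for nm,lo,hi in(('green',(50,120,40),(80,255,255)),('red',(0,150,60),(4,255,255))):
        k=cv2.inRange(hsv,lo,hi)
        for ct in cv2.findContours(k,0,1)[0]:
            if cv2.contourArea(ct)>30:
                (u,v),rr=cv2.minEnclosingCircle(ct); print(nm,u,v,rr,onz(c,[(u,v)],.052)[0].round(4))
"
```

```text
t 10.95 pos [0.479  0.3637 0.1067] box [0.203  0.3001] xyaw 149.8 zax [ 0.016  0.009 -1.   ] F [ 0.5 -0.2  0.2] w 0.006 q [-0.9   0.55  0.25  1.85 -0.18  0.75  0.49]
green 256.3168029785156 196.5381622314453 20.248750686645508 [0.468  0.3724 0.052 ]
red 168.68446350097656 200.02427673339844 20.315649032592773 [0.4385 0.3172 0.052 ]
```

{"method": "carry_out", "body": {
  "steps": [
    {"claw": 1,"travel": [0.6,0.1,0],"turn": [0.014,0.009,0]},
    {"claw": 1,"travel": [0.6,0,0],"turn": [0,0,0]},
    {"claw": 1,"travel": [0.2,0,0],"turn": [0,0,0]},
    {"claw": 1,"travel": [0,0,1],"turn": [0,0,0]},
    {"claw": 1,"travel": [0,0,0.8],"turn": [0,0,0]},
    {"claw": 1,"travel": [0,0,0],"turn": [0,0,0]},
    {"claw": 1,"travel": [0,0,0],"turn": [0,0,0]},
    {"claw": 1,"travel": [0,0,0],"turn": [0,0,0]}
  ]
}}

```text
clock: 11.67
tool_pos: [0.4652, 0.3744, 0.0875]
eef_rot: [0.259, 0.966, 0.001, -0.0]
wrist_force: [0.7, -0.5, 0.2]
width: 0.007
```

```bash
python3 -c "
from h import *
move([.469,.371,.077])
w=manip.camera('wrist');cv2.imwrite('pics/w9.png',w['pixels'][:,:,::-1])"
```

```text
t 11.67 pos [0.4652 0.3744 0.0875] box [0.2057 0.3174] xyaw 150.0 zax [-0.     0.002 -1.   ] F [ 0.7 -0.5  0.2] w 0.007 q [-0.91  0.58  0.24  1.85 -0.19  0.73  0.48]
tool cm [-0.5  -0.11  1.05]
```

View pics/w9.png

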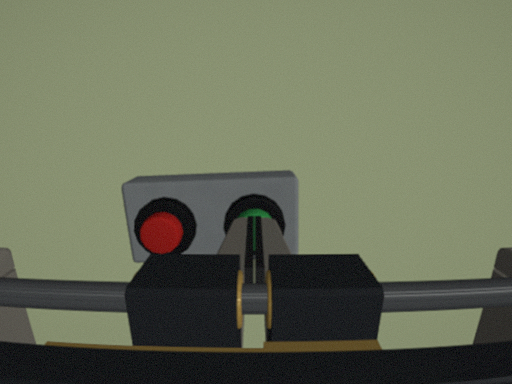

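The tips are centred over the green button, 10 mm above it, and the red button is well clear. Press gently.

{"method": "carry_out", "body": {
  "steps": [
    {"claw": 1,"travel": [-0.4,-0.1,0],"turn": [0,0,0]},
    {"claw": 1,"travel": [0,0,0.6],"turn": [0,0,0]},
    {"claw": 1,"travel": [0,0,0.5],"turn": [0,0,0]},
    {"claw": 1,"travel": [0,0,0.4],"turn": [0,0,0]},
    {"claw": 1,"travel": [0,0,0.4],"turn": [0,0,0]},
    {"claw": 1,"travel": [0,0,0.4],"turn": [0,0,0]},
    {"claw": 1,"travel": [0,0,0.4],"turn": [0,0,0]},
    {"claw": 1,"travel": [0,0,0.4],"turn": [0,0,0]}
  ]
}}

```text
clock: 12.38
tool_pos: [0.4701, 0.3715, 0.071]
eef_rot: [0.26, 0.966, 0.003, -0.003]
wrist_force: [-8.6, -7.4, 31.7]
width: 0.009
```

```bash
python3 -c "
from h import *
state()
s=manip.camera('scene');cv2.imwrite('pics/s10.png',cv2.resize(s['pixels'][120:230,290:420,::-1],None,fx=5,fy=5,interpolation=cv2.INTER_CUBIC))"
```

```text
t 12.38 pos [0.4701 0.3715 0.071 ] box [0.2055 0.3117] xyaw 149.9 zax [-0.004  0.006 -1.   ] F [-8.6 -7.4 31.7] w 0.009 q [-0.89  0.6   0.23  1.85 -0.21  0.71  0.5 ]
```

View pics/s10.png

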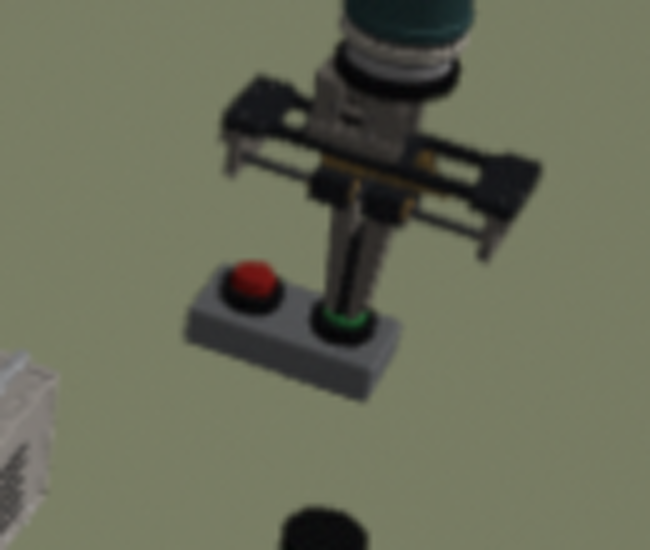

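The TCP is at z = 0.071, exactly full stroke (0.077 - 0.006), with 32 N at the stop, so the button is fully down. Release straight up.

{"method": "carry_out", "body": {
  "steps": [
    {"claw": 1,"travel": [0,0,-0.5],"turn": [0,0,0]},
    {"claw": 1,"travel": [0,0,-1],"turn": [0,0,0]},
    {"claw": 1,"travel": [0,0,-2.5],"turn": [0,0,0]},
    {"claw": 1,"travel": [0,0,-3],"turn": [0,0,0]},
    {"claw": 1,"travel": [0,0,-3],"turn": [0,0,0]},
    {"claw": 1,"travel": [0,0,-2],"turn": [0,0,0]},
    {"claw": 1,"travel": [0,0,0],"turn": [0,0,0]},
    {"claw": 1,"travel": [0,0,0],"turn": [0,0,0]}
  ]
}}

```text
clock: 13.1
tool_pos: [0.4708, 0.3699, 0.1971]
eef_rot: [0.26, 0.966, 0.002, -0.003]
wrist_force: [-0.5, 0.4, -1.0]
width: 0.005
```

```bash
python3 -c "
from h import *
state()
s=manip.camera('scene');c=manip.camera('top')
cv2.imwrite('pics/s11.png',cv2.resize(s['pixels'][120:270,130:420,::-1],None,fx=2.7,fy=2.7,interpolation=cv2.INTER_CUBIC))
cv2.imwrite('pics/t11.png',cv2.resize(c['pixels'][90:280,90:390,::-1],None,fx=2.6,fy=2.6))
hsv=cv2.cvtColor(c['pixels'],cv2.COLOR_RGB2HSV)
for nm,lo,hi,z in(('blue',(105,150,60),(125,255,255),.075),('orange',(5,150,80),(16,255,255),.104)):
    k=cv2.inRange(hsv,lo,hi)
    k[:,400:]=0; 
    for ct in cv2.findContours(k,0,1)[0]:
        if cv2.contourArea(ct)>60: print(nm,tobox(onz(c,cv2.boxPoints(cv2.minAreaRect(ct)),z)).round(4).tolist())
"
```

```text
t 13.1 pos [0.4708 0.3699 0.1971] box [0.2044 0.3104] xyaw 149.8 zax [-0.005  0.006 -1.   ] F [-0.5  0.4 -1. ] w 0.005 q [-0.93  0.43  0.27  1.79 -0.15  0.94  0.45]
blue [[-0.1079, 0.0444], [-0.1077, -0.0443], [-0.1215, -0.0443], [-0.1216, 0.0444]]
orange [[0.0692, 0.0003], [0.0702, -0.0797], [-0.0664, -0.0803], [-0.0669, -0.0005]]
```

View pics/s11.png

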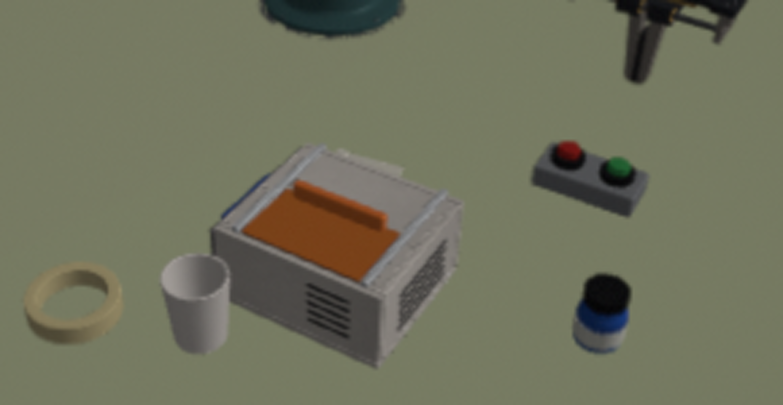

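View pics/t11.png

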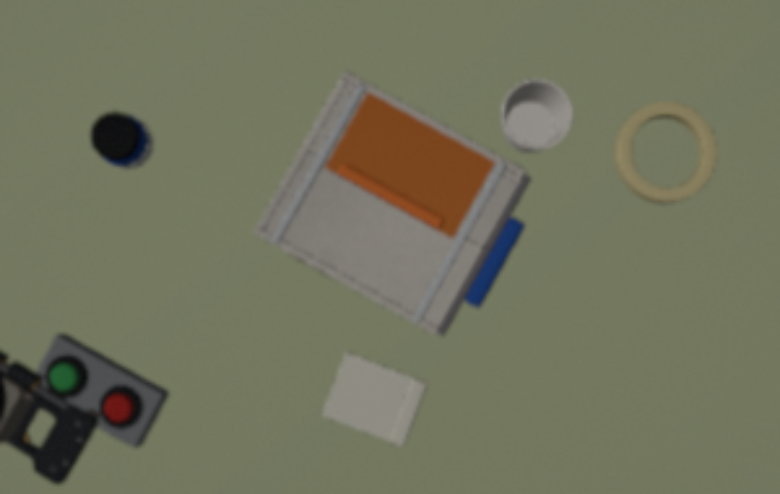

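Tray home, shutter shut, both buttons up, nothing else displaced, and the arm clear. Handing in.

```bash
python3 -c "
from cell import manip
print(manip.hand_in())"
```

```text
the job is handed in; nothing more can be done
None
```

The job is done and handed in at about 13.2 s of the 54 s allowed. With closed fingertips I pushed the shutter shut, then pushed the tray home by its blue pad. Only then did I press the green button and lift straight off it.

**Checks that passed**
- **Shutter:** it stopped hard at about 15 N. The plate edge read 0.000 m, against +0.002 nominal.
- **Tray:** it stopped hard at about 9 N. The pad face read -0.1215 m, against -0.126 nominal. I put both offsets down to edge bias in the colour masks (about 2 mm) and roof-centre error (another 2 mm or so).
- **Start button:** the fingertips went the full 6 mm down, and the last picture shows the button back up.
- **Everything else:** red button, tape, cup, jar and spreader looked unmoved, and the arm was clear with about 0 N at the wrist. The fingers never came near the fin. It is hidden inside the box now, so I could not see whether it shifted on the tray.

**Less good**
- The button press peaked at about 32 N up (about 33 N in all), firmer than the 5 N needed. It came from the fingertips and stayed below the limits.
- Top and wrist views disagreed by about 3–6 mm on where the green button was. I aimed between them, and the press landed within the button.
- The scene camera put the button about 10 mm farther out, from a small mask that took in its side, so I did not use that reading.

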